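# Find the good sprung shoe with a feeler blade

## Task

Of the three shoes on the checking stand one is seized and will not let the feeler blade in, one has lost its spring and lets it in with hardly any drag, and one is good: it lets the blade in but pinches it with a clear, steady drag. Find the good one by sliding the blade under the shoes and feeling the resistance, and leave the blade under it, pushed in until its tip is at the stop bar, then let go of it. Do not disturb the other things on the bench.

Things in the scene. Friction and masses are not known exactly. Their poses are not given: they have to be found in the camera images.
- blade: Feeler blade: flat bare-steel strip 155 x 30 mm, 6 mm thick, about 0.15 kg, lying flat on the bench, with an upright black grip block near its rear end (44 mm along the blade, 24 mm across, from 6 to 50 mm above the underside). Origin on the underside below the middle of the grip; x along the blade to its square tip 125 mm away, y across, z up. The rear end is 30 mm behind the origin.
- blade_tip (a point): Middle of the tip's lower edge, 125 mm along the blade's x from its origin.
- blade_grip (a point): Where to hold the blade: centre of the grip block, 32 mm above the underside; close the fingers across the blade (along its y, 24 mm).
- stand: Checking stand, fixed: steel base plate 220 mm (x) by 290 mm (y), 10 mm thick; origin under its centre on the bench, x from the open front edge to the back, z up. The front 90 mm is a bare apron. Above the back half are three steel shoes that look alike, 50 mm wide, at y = +95, 0, -95 mm. A stop bar behind the shoes, face at x = 62 mm, ends all three gaps. Brackets over the shoes reach 88 mm high.
- bay_left (a point): Left bay (stand y = +95 mm): point on the plate's top face below the front edge of the shoe's flat foot (stand x = 14, z = 10 mm). The foot runs 44 mm back from here, its underside 3.5 mm above the plate; in front of it a ramp rises forward at 12 degrees to x = -18 mm, 10 mm above the plate. Same axes as the stand; the stop is 48 mm along x. Shoes are the same in all bays.
- bay_mid (a point): Middle bay (stand y = 0): the same point. Which shoe behaves how changes every time and cannot be seen. Under the seized shoe the blade stops dead on the ramp, its tip 6 to 12 mm short of this point. The slack shoe just rests on the blade with about 0.5 N.
- bay_right (a point): Right bay (stand y = -95 mm): the same point. The good shoe is pressed down by a spring, with about 12 N on the 6 mm blade: pushing in takes roughly 8 to 17 N on the ramp, then a steady drag of about 4 to 7 N either way. All surfaces are oiled steel.
- wrench: loose open-ended steel wrench, 170 mm long, lying on the bench; bystander
- screwdriver: loose screwdriver lying on the bench; bystander
- spray_can: loose spray can, 66 mm across, 190 mm tall, standing; bystander
- grease_jar: loose amber glass jar, 80 mm across, 90 mm tall, standing; bystander
- bearing: loose steel bearing ring, 72 mm across, 18 mm tall, lying flat; bystander
- brake_pad: loose brake pad, 55 x 110 x 16 mm, lying flat; bystander
- carton: loose cardboard carton, 90 x 120 x 60 mm; bystander
Not all that is in view belongs to the job. What is shaped like the blade but green or red is not meant.

How it is judged:
By the outcome, as a careful person would: the job done as asked, in the order asked, and still so for the second after the job is handed in, with the robot touching nothing.
It also fails if it takes over 54 s, if anything falls off the work surface, if the arm or the gripper's body presses on something with over 40 N, if the wrist force passes 120 N, or if a joint passes its speed limit or range.

## Robot

A 6-joint arm with a two-finger parallel gripper is mounted at the origin on the work surface. World frame = base frame: x ahead of the robot, y to its left, z up, the work surface at z = 0. Lengths are in mm, angles in rad, forces in N, time in s.
With the tool pointing down it reaches from about 350 to 875 mm from the base axis. Payload 4.2 kg.
Tool frame: the origin (TCP) lies midway between the tips of the shut fingers; the grasp point (between the pads) lies 19 mm behind it; z points along the fingers, x is the direction in which the jaws open and shut, and the axes are right-handed (so a half turn about z gives the same grasp; the last joint's range is limited). The gripper opens to 85 mm and grips with 20 to 120 N. Pads are 22 mm wide; open, the fingers measure 114 mm over their backs; the gripper's body (76 mm by 85 mm) begins 54 mm behind the grasp point. The pads swing forward as they close: fully open they stand 13 mm farther back than shut.
Start: joints at [1.492, 0.385, 0.008, 0, -1.194, -0.259], TCP at [207.1, 589.668, 231.312] pointing down, gripper open.
Joint ranges: [-3.14, 3.14], [-1.21, 2.06], [-1.07, 1.41], [-3.16, 2.05], [-2.99, -0.16], [-3.1, 3.1]. Speed limits (rad/s): [2.79, 2.79, 3.14, 3.14, 3.14, 3.14].

## Interface

Orientations are given as a unit quaternion [x, y, z, w].
In Python, from station import manip gives the robot as it stands.
- The arm moves only by the shell command python3 -m inch 'ROWS'. ROWS is JSON, a list of rows, each a list of 3 entries, a list of its own where there are three numbers: the opening, from 0 (shut) to 1 (fully open), then the shift along the tool's x, y, z in units of 0.4 m (1.0 is 0.4 m), then the turn about the tool's z in units of 360 degrees (1.0 is 360 degrees). A call has 1 to 10 rows; each row is the pose to reach, as a shift and turn from the pose commanded when the call began, along the tool's axes at that moment, turning the shorter way round; what a row does not reach only later rows make up. A row lasts 1/12 s, in which the tool goes at most 41.7 mm and 7.16 degrees, less where a joint would pass 70% of its speed; a pose out of reach is approached as far as the arm can. A call with a number of a shift or a turn outside -1 to 1 is refused whole. A call with a gripper value outside its range is refused whole. The fingers move at their own pace and stop on an object; the grip force is fixed at half the most. Time passes only in rows, so rows that repeat a pose let the fingers close. It gives the time, the measured TCP pose, the force and the opening at its end, in the units of the state.
- manip.read_state(): the state, without advancing time (a new reading comes with each control period).
- manip.camera(name): name is "scene" or "top"; returns a dict with "color" (400x640x3 uint8, red, green, blue), "mtx" (3x3 intrinsics, pixels), "R" (3x3) and "t" (3): a world point X has camera coordinates R X + t. Camera axes: x right, y down, z forward; pixel columns grow to the right and rows downward; lengths in mm; the calibration is good to about 2 mm. A picture is of the moment at which its call begins. There is no depth.
- manip.close_job(): hands the job in, once; it reports no verdict.
The state is a dict: "time_s": time; "joint_pos": joint angles; "qvel": joint speeds; "joint_torque": joint torques, N m; "eef_pos": TCP position; "ee_rot": TCP orientation; "force": force on the tool from outside, world axes, zero at the start; "torque": the same for the moment, N m; "width": finger opening in mm.
Only numpy, scipy, OpenCV 4.12 (cv2) and the standard library are available. Lean on these libraries where they do the work, as an engineer would, in place of code of your own. Each camera call takes 0.05 s, during which the arm holds its last target. There are 200 camera calls.

## Working session

There is one attempt and no reset: what is moved stays moved. The work goes in short steps, Python scripts to look and compute and a shell command to move; the robot and the scene stay as the last step left them, time stands still between calls to the robot, and variables do not carry over. Pictures are saved under pics/ and viewed, about 8 in all and at most 12, crops included, and the job is handed in when it is done.

```bash
mkdir -p pics; ls; python3 - <<'E'
from station import manip
import cv2
s=manip.read_state();print({k:(v if not hasattr(v,'tolist') else v.tolist()) for k,v in s.items()})
for n in("scene","top"):
    c=manip.camera(n);cv2.imwrite(f"pics/{n}0.png",c["color"][:,:,::-1]);print(n,c["mtx"],c["R"],c["t"])
E
```

```text
pics
{'time_s': 0.0, 'joint_pos': [1.4915947912667291, 0.3855606853668444, 0.00660442111234295, -0.0005133484891212067, -1.193996384801145, -0.2586034394140482], 'qvel': [0.0010547494005164505, -0.0007944236117345514, -0.0013025280918241673, -0.001976592114628574, 0.0011007449568758154, 0.00025349422521969136], 'joint_torque': [-0.000855871221574489, -39.22931671142578, 18.840259909629822, 4.1861191391944885, -0.004658859106712043, 1.2684551009556344e-06], 'eef_pos': [206.9172937864119, 589.1241729789373, 230.2085877546111], 'ee_rot': [-0.5781018833582081, 0.8159638430182857, -0.0006747021166710642, -0.000874140478971247], 'force': [0.354023279478142, 0.6611232892047455, -0.5748184613182552], 'torque': [-0.04533662895677235, 0.052041594278501954, 0.01998408036155149], 'width': 85.27240363615552}
scene [[409.40772679   0.         319.33022831]
 [  0.         409.40772679 201.79584807]
 [  0.           0.           1.        ]] [[ 0.79455595  0.60708511  0.01133575]
 [ 0.44222522 -0.56579186 -0.69592846]
 [-0.41607414  0.55796706 -0.71802164]] [-349.91364279 -196.43039036 1623.32703516]
top [[460.79567349   0.         326.49579733]
 [  0.         460.79567349 200.40449898]
 [  0.           0.           1.        ]] [[ 0.00169377 -0.99999685  0.0018497 ]
 [-0.99863846 -0.0017879  -0.05213473]
 [ 0.05213787 -0.00175888 -0.99863835]] [ -46.92732745  481.0662946  1612.9183531 ]
```

View pics/scene0.png

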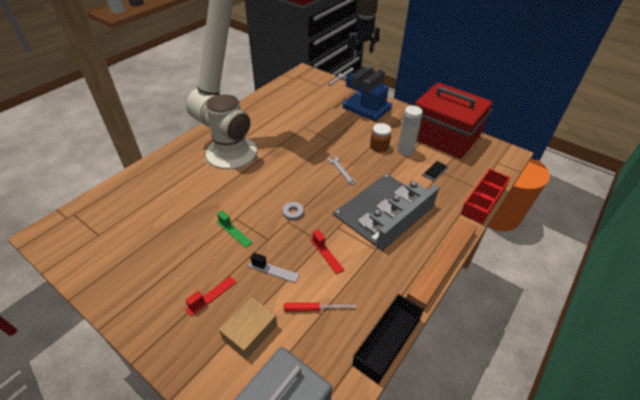

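View pics/top0.png

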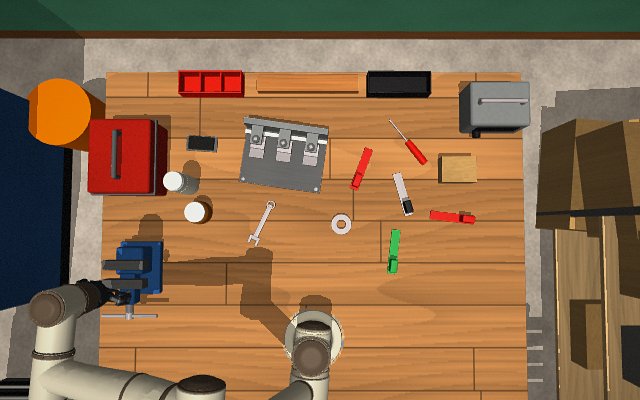

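Top view: the candidates are the steel strip with a black grip (402,195), the green one (394,250) and the reds (361,168) and (452,217). Only the first is bare steel with a black grip. I'll confirm it in an enlarged crop.

```bash
cat > h.py <<'E'
import numpy as np,cv2
from station import manip
def ray(c,uv):
    d=np.linalg.inv(c["mtx"])@np.array([uv[0],uv[1],1.]); R=np.array(c["R"]);return -R.T@c["t"],R.T@d
def onz(c,uv,z):
    o,d=ray(c,uv);return o+d*(z-o[2])/d[2]
def proj(c,X):
    p=np.array(c["mtx"])@(np.array(c["R"])@np.array(X,float)+c["t"]);return p[:2]/p[2]
E
python3 - <<'E'
from h import *
c=manip.camera("top");im=c["color"][:,:,::-1]
a=cv2.resize(im[110:230,232:432],None,fx=4,fy=4,interpolation=cv2.INTER_CUBIC)
cv2.imwrite("pics/crop1.png",a)
E
```

```text
(no output)
```

View pics/crop1.png

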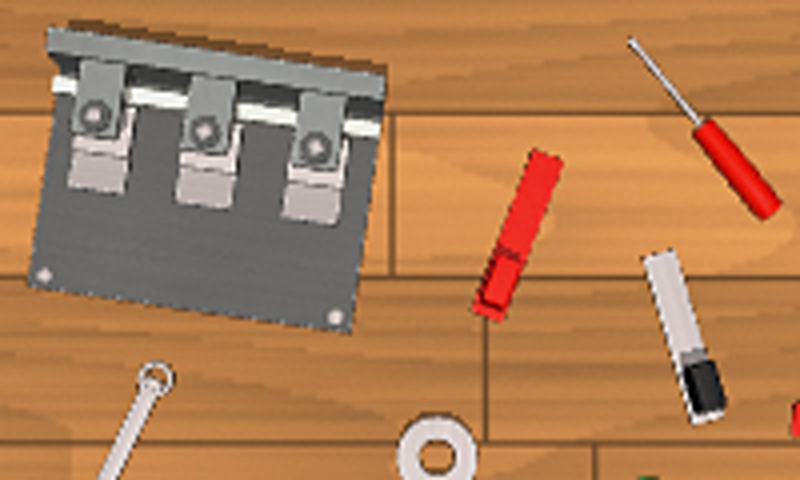

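Crop confirmed: the bare-steel strip at crop (685,335) has a black grip, with its tip at the top (660,253). The stand's front edge runs (28,287)–(352,332). Now I'll measure.

```bash
python3 - <<'E'
from h import *
from scipy.spatial.transform import Rotation as Ro
c=manip.camera("top");im=c["color"];hsv=cv2.cvtColor(im,cv2.COLOR_RGB2HSV)
def comp(m,pt):
    n,l,s,ce=cv2.connectedComponentsWithStats(m.astype(np.uint8));k=l[pt[1],pt[0]];return (l==k) if k else None
# blade steel + grip
H,S,V=[hsv[:,:,i].astype(int) for i in range(3)]
m=(S<60); m[:, :385]=0; m[:,420:]=0; m[:165]=0; m[220:]=0
b=comp(m,(396,180));ys,xs=np.nonzero(b);print("blade px",len(xs),xs.min(),xs.max(),ys.min(),ys.max())
r=cv2.minAreaRect(np.c_[xs,ys].astype(np.float32));print(r,cv2.boxPoints(r).tolist())
st=b&(V>130)&(np.arange(400)[:,None]<197)
ys,xs=np.nonzero(st);P=np.array([onz(c,(x,y),6) for x,y in zip(xs,ys)])[:,:2]
r2=cv2.minAreaRect(P.astype(np.float32));print("steel front",r2)
mu=P.mean(0);w,v=np.linalg.eigh(np.cov((P-mu).T));d=v[:,1]*np.sign(v[0,1]);yaw=np.arctan2(d[1],d[0]);print("yaw",np.degrees(yaw),"mean",mu)
a=(P-mu)@d;print("tip by extent",mu+d*(a.max()+1.7), a.min(),a.max())
tip=mu+d*(a.max()+1.7);print("origin",tip-125*d)
# black grip top at z=50
g=b&(V<80);ys,xs=np.nonzero(g);print("grip px",len(xs),"centre z40",onz(c,(xs.mean(),ys.mean()),42))
# stand
m=(S<70)&(V<125);m[:,:232]=0;m[:,335:]=0;m[:100]=0;m[200:]=0
p=comp(m,(290,180));
# front edge: lowest pixel per column
e=np.array([(x,np.nonzero(p[:,x])[0].max()+0.5) for x in range(244,317)],float)
E=np.array([onz(c,q,5) for q in e])[:,:2]
vx,vy,x0,y0=cv2.fitLine(E.astype(np.float32),cv2.DIST_HUBER,0,.01,.01).ravel();print("front edge dir",vx,vy,x0,y0,"resid",np.abs((E-[x0,y0])@[-vy,vx]).max())
for q in [(232+28/4,110+287/4),(232+352/4,110+332/4)]: print("corner",onz(c,q,10))
s=manip.read_state();print("toolaxes",Ro.from_quat(s["ee_rot"]).as_matrix().round(4))
E
```

```text
blade px 360 393 412 172 215
((402.7844543457031, 193.61465454101562), (43.3895378112793, 9.00356674194336), 73.3007583618164) [[392.23858642578125, 174.12841796875], [400.8624267578125, 171.541259765625], [413.330322265625, 213.10089111328125], [404.70648193359375, 215.68804931640625]]
steel front ((536.732177734375, -305.9843444824219), (89.33814239501953, 28.997331619262695), 16.290634155273438)
yaw 17.070444878376826 mean [ 537.98586992 -305.82467811]
tip by extent [ 581.12457055 -292.57783551] -46.093665950216106 43.42678063626797
origin [ 461.63150009 -329.27124244]
grip px 88 centre z40 [ 459.88523204 -326.31654806   42.        ]
front edge dir 0.1428778 0.9897403 529.39374 119.45161 resid 2.2088516450982185
corner [546.84533871 263.70831319  10.        ]
corner [507.46036257 -23.07944005  10.        ]
toolaxes [[-3.315e-01 -9.435e-01 -3.000e-04]
 [-9.435e-01  3.315e-01 -1.300e-03]
 [ 1.300e-03 -1.000e-04 -1.000e+00]]
```

```bash
cat >> h.py <<'E'
from scipy.spatial.transform import Rotation as Ro
def st():
    s=manip.read_state();R=Ro.from_quat(s["ee_rot"]).as_matrix();return s,R
def to(xyz,yaw):
    s,R=st();d=R.T@(np.array(xyz)-s["eef_pos"])/400
    cur=np.degrees(np.arctan2(R[1,0],R[0,0]));t=-((yaw-cur+180)%360-180)/360
    print("t",round(s["time_s"],2),"at",np.round(s["eef_pos"],1),"yaw",round(cur,2),"-> shift",d.round(4),"turn",round(t,4),"F",np.round(s["force"],1),"w",round(s["width"],1))
E
python3 -m inch '[[1,[0.66,-0.82,0],0.2],[1,[0.66,-0.82,0],0.2],[1,[0.66,-0.82,0],0.2],[1,[0.66,-0.82,0],0.2],[1,[0.66,-0.82,0],0.2],[1,[0.66,-0.82,0],0.2],[1,[0.66,-0.82,0],0.2],[1,[0.66,-0.82,0],0.2],[1,[0.66,-0.82,0],0.2],[1,[0.66,-0.82,0],0.2]]'
python3 - <<'E'
from h import *
to((461,-328,150),106.7);print(st()[0]["joint_pos"])
c=manip.camera("top")
for q in [(97,190),(205,206),(310,222)]:
    X=onz(c,(232+q[0]/4,110+q[1]/4),21);print(X[:2], (X[:2]-[527.5,120])@np.array([[.990,.141],[-.141,.990]]))
E
```

```text
time_s: 1.03
eef_pos: [427.2, 233.7, 231.5]
ee_rot: [0.011, 1.0, 0.0, 0.0]
force: [0.9, 0.3, 0.0]
width: 85.5
t 1.03 at [427.2 233.7 231.5] yaw 178.7 -> shift [-0.1162 -1.402   0.2033] turn 0.2 F [0.9 0.3 0. ] w 85.5
[ 8.34829697e-01  1.48089782e-01 -3.19426813e-01 -3.47111867e-05
 -1.10282717e+00 -8.57513612e-01]
[631.72997324 201.83277805] [91.6492518 95.7108765]
[617.73181958 106.56785896] [91.22343327 -0.57513307]
[603.73824958  14.01096613] [ 90.42032086 -94.17955034]
```

```bash
python3 -m inch '[[1,[-0.06,-0.95,0],0.2],[1,[-0.06,-0.95,0],0.2],[1,[-0.06,-0.95,0],0.2],[1,[-0.06,-0.95,0],0.2],[1,[-0.06,-0.95,0],0.2],[1,[-0.06,-0.95,0],0.2],[1,[-0.06,-0.95,0],0.2],[1,[-0.06,-0.95,0],0.2],[1,[-0.06,-0.95,0],0.2],[1,[-0.06,-0.95,0],0.2]]'
python3 -c "
from h import *
to((461,-328,100),106.7)"
```

```text
time_s: 1.92
eef_pos: [443.8, -149.5, 231.2]
ee_rot: [0.597, 0.802, -0.001, 0.0]
force: [0.3, 0.5, 0.6]
width: 85.3
t 1.92 at [ 443.8 -149.5  231.2] yaw 106.7 -> shift [-0.4396 -0.0869  0.3282] turn 0.0 F [0.3 0.5 0.6] w 85.3
```

```bash
python3 -m inch '[[1,[-0.1,-0.02,0.08],0],[1,[-0.2,-0.04,0.16],0],[1,[-0.3,-0.065,0.24],0],[1,[-0.4,-0.08,0.3],0],[1,[-0.44,-0.087,0.328],0],[1,[-0.44,-0.087,0.328],0],[1,[-0.44,-0.087,0.328],0]]'
python3 - <<'E'
from h import *
to((461,-328,13),106.7)
for n in("top","scene"):
    c=manip.camera(n);u=proj(c,(461,-328,30)).astype(int);a=c["color"][max(0,u[1]-40):u[1]+40,u[0]-50:u[0]+50,::-1]
    cv2.imwrite(f"pics/a_{n}.png",cv2.resize(a,(500,400)))
cv2.imwrite("pics/a.png",np.hstack([cv2.resize(cv2.imread(f"pics/a_{n}.png"),(400,320)) for n in("top","scene")]))
E
```

```text
time_s: 2.5
eef_pos: [462.2, -324.8, 96.8]
ee_rot: [0.594, 0.805, -0.001, -0.003]
force: [-0.1, 0.4, 0.6]
width: 85.9
t 2.5 at [ 462.2 -324.8   96.8] yaw 107.18 -> shift [-0.0074 -0.0042  0.2096] turn 0.0013 F [-0.1  0.4  0.6] w 85.9
```

View pics/a.png

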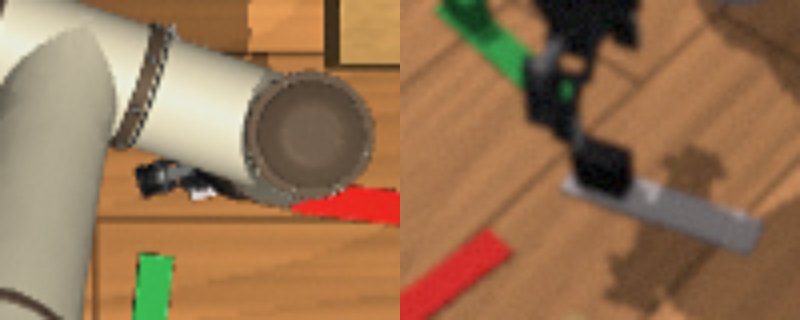

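The scene view shows the gripper above the black grip, its jaws across the blade and clear of the green and red ones. Descending and closing.

```bash
python3 -m inch '[[1,[-0.007,-0.004,0.08],0],[1,[-0.007,-0.004,0.16],0],[1,[-0.007,-0.004,0.2],0],[1,[-0.007,-0.004,0.21],0],[0,[-0.007,-0.004,0.21],0],[0,[-0.007,-0.004,0.21],0],[0,[-0.007,-0.004,0.21],0],[0,[-0.007,-0.004,0.21],0],[0,[-0.007,-0.004,0.21],0],[0,[-0.007,-0.004,0.21],0]]'
python3 -m inch '[[0,[0,0,0],0],[0,[0,0,0],0],[0,[0,0,0],0]]'
python3 -c "
from h import *
to((461,-328,13),106.7)"
```

```text
time_s: 3.43
eef_pos: [464.3, -326.8, 17.8]
ee_rot: [0.592, 0.806, 0.0, 0.002]
force: [0.5, -0.2, 6.1]
width: 23.5
time_s: 3.68
eef_pos: [464.3, -326.8, 17.8]
ee_rot: [0.592, 0.806, 0.0, 0.002]
force: [-0.2, 1.5, 6.5]
width: 23.1
t 3.68 at [ 464.3 -326.8   17.8] yaw 107.44 -> shift [-0.0003 -0.0088  0.0119] turn 0.0021 F [-0.2  1.5  6.5] w 23.1
```

```bash
python3 -m inch '[[0,[0,0,-0.05],0],[0,[0,0,-0.1],0],[0,[0,0,-0.15],0],[0,[0,0,-0.2],0],[0,[0,0,-0.25],0],[0,[0,0,-0.25],0],[0,[0,0,-0.25],0],[0,[0,0,-0.25],0]]'
python3 - <<'E'
from h import *
to((461,-328,13),106.7)
c=manip.camera("scene");s,_=st();u=proj(c,s["eef_pos"]).astype(int)
cv2.imwrite("pics/b.png",cv2.resize(c["color"][u[1]-50:u[1]+50,u[0]-50:u[0]+80,::-1],None,fx=5,fy=5,interpolation=cv2.INTER_CUBIC))
f=np.array([527.5,120]);X=np.array([.990,-.141]);Y=np.array([.141,.990])
for n,y in(("L",95),("M",0),("R",-95)):
    for sx in (-170,-63): # blade origin stand x
        print(n,sx,f+X*(sx+110)+Y*y)
p=f+X*(-175+110); to((*p,118),81.9)
E
```

```text
time_s: 4.35
eef_pos: [462.1, -325.7, 115.0]
ee_rot: [0.592, 0.806, 0.0, -0.001]
force: [-0.6, -0.4, -3.4]
width: 23.2
t 4.35 at [ 462.1 -325.7  115. ] yaw 107.37 -> shift [-0.0051 -0.0039  0.255 ] turn 0.0019 F [-0.6 -0.4 -3.4] w 23.2
L -170 [481.495 222.51 ]
L -63 [587.425 207.423]
M -170 [468.1  128.46]
M -63 [574.03  113.373]
R -170 [454.705  34.41 ]
R -63 [560.635  19.323]
t 4.4 at [ 461.9 -325.7  114.6] yaw 107.37 -> shift [ 1.0845  0.3424 -0.0067] turn 0.0708 F [-0.6 -0.2 -1.6] w 23.0
```

View pics/b.png

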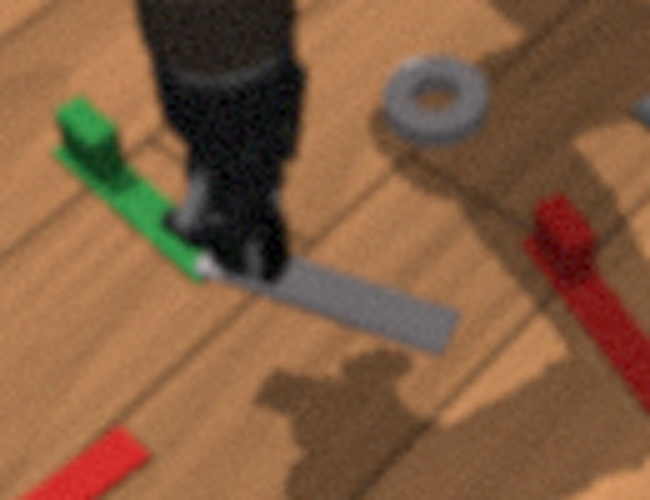

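The blade is held level by its grip. Moving in front of the middle bay.

```bash
python3 -m inch '[[0,[0.1,0.03,0],0.01],[0,[0.2,0.06,0],0.02],[0,[0.29,0.09,0],0.03],[0,[0.38,0.12,0],0.04],[0,[0.47,0.15,0],0.05],[0,[0.56,0.18,0],0.06],[0,[0.65,0.21,0],0.0708],[0,[0.74,0.24,0],0.0708],[0,[0.82,0.26,0],0.0708],[0,[0.88,0.28,0],0.0708]]'
python3 -c "
from h import *
to((463,129,60),81.9)"
```

```text
time_s: 5.23
eef_pos: [463.3, 45.2, 114.9]
ee_rot: [0.755, 0.656, -0.001, -0.001]
force: [-1.0, 0.2, -1.1]
width: 23.5
t 5.23 at [463.3  45.2 114.9] yaw 82.0 -> shift [ 0.2076 -0.0296  0.1372] turn 0.0003 F [-1.   0.2 -1.1] w 23.5
```

```bash
python3 -m inch '[[0,[0.09,-0.01,0.02],0],[0,[0.16,-0.02,0.06],0],[0,[0.2,-0.03,0.1],0],[0,[0.208,-0.03,0.137],0],[0,[0.208,-0.03,0.16],0],[0,[0.208,-0.03,0.18],0],[0,[0.208,-0.03,0.19],0],[0,[0.208,-0.03,0.195],0],[0,[0.208,-0.03,0.195],0]]'
python3 - <<'E'
from h import *
to((463,129,28),81.9)
c=manip.camera("scene");s,_=st();u=proj(c,s["eef_pos"]).astype(int)
cv2.imwrite("pics/d.png",cv2.resize(c["color"][u[1]-50:u[1]+50,u[0]-50:u[0]+80,::-1],None,fx=6,fy=6,interpolation=cv2.INTER_CUBIC))
E
```

```text
time_s: 5.98
eef_pos: [464.4, 126.5, 37.9]
ee_rot: [0.756, 0.655, -0.0, -0.0]
force: [-0.4, 0.2, -1.6]
width: 23.4
t 5.98 at [464.4 126.5  37.9] yaw 81.86 -> shift [ 0.0057 -0.0044  0.0248] turn -0.0001 F [-0.4  0.2 -1.6] w 23.4
```

View pics/d.png

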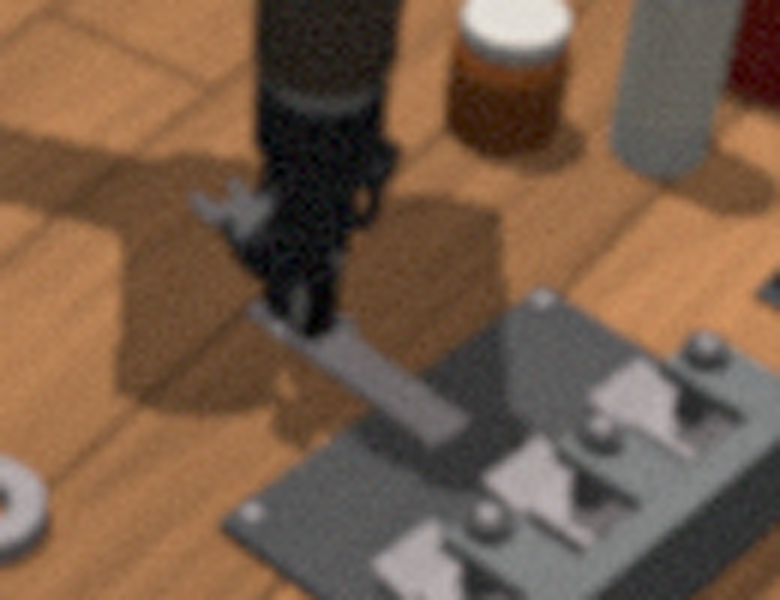

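The blade tip (crop 450,432) is lined up with the middle shoe (515,475). Lowering onto the plate by feel.

```bash
python3 -m inch '[[0,[0.006,0,0.01],0],[0,[0.006,0,0.015],0],[0,[0.006,0,0.02],0],[0,[0.006,0,0.02],0]]'
python3 -m inch '[[0,[0,0,0.0025],0],[0,[0,0,0.0025],0]]'
python3 -m inch '[[0,[0,0,0.0025],0],[0,[0,0,0.0025],0]]'
python3 -m inch '[[0,[0,0,0.0025],0],[0,[0,0,0.0025],0]]'
```

```text
time_s: 6.37
eef_pos: [464.6, 129.5, 29.9]
ee_rot: [0.755, 0.655, -0.0, -0.0]
force: [-1.5, -0.6, -1.3]
width: 23.4
time_s: 6.53
eef_pos: [464.8, 129.6, 29.1]
ee_rot: [0.755, 0.656, 0.0, -0.0]
force: [-0.3, 1.6, -1.3]
width: 23.3
time_s: 6.7
eef_pos: [464.8, 129.6, 28.1]
ee_rot: [0.755, 0.656, 0.0, 0.0]
force: [-0.2, 1.4, -1.4]
width: 23.5
time_s: 6.87
eef_pos: [465.2, 129.8, 27.6]
ee_rot: [0.755, 0.656, 0.0, 0.0]
force: [-0.1, 0.0, 2.8]
width: 23.4
```

```bash
cat >> h.py <<'E'
def sx():
    s,R=st();d=s["eef_pos"][:2]-np.array([527.5,120]);X=np.array([.990,-.141]);Y=np.array([.141,.990])
    F=s["force"];print("t %.2f standx %.1f y %.1f z %.1f  Fx %.1f Fy %.1f Fz %.1f w %.1f yaw %.2f"%(s["time_s"],d@X-110,d@Y,s["eef_pos"][2],F[:2]@X,F[:2]@Y,F[2],s["width"],np.degrees(np.arctan2(R[1,0],R[0,0]))))
E
python3 -m inch '[[0,[0,0.03,0],0],[0,[0,0.06,0],0],[0,[0,0.09,0],0],[0,[0,0.11,0],0],[0,[0,0.11,0],0]]' >/dev/null;python3 -c "from h import *;sx()"
python3 -m inch '[[0,[0,0.01,0],0],[0,[0,0.01,0],0]]'>/dev/null;python3 -c "from h import *;sx()"
python3 -m inch '[[0,[0,0.01,0],0],[0,[0,0.01,0],0]]'>/dev/null;python3 -c "from h import *;sx()"
```

```text
t 7.28 standx -127.2 y 1.4 z 27.7  Fx 1.5 Fy 0.7 Fz 4.8 w 23.2 yaw 81.91
t 7.45 standx -124.7 y 1.0 z 27.8  Fx 2.0 Fy -0.4 Fz 4.0 w 23.4 yaw 81.93
t 7.62 standx -121.2 y 0.8 z 27.7  Fx -0.2 Fy -0.5 Fz 5.4 w 23.3 yaw 81.94
```

```bash
python3 -m inch '[[0,[0,0.01,0],0],[0,[0,0.01,0],0]]'>/dev/null;python3 -c "from h import *;sx()"
python3 -m inch '[[0,[0,0.01,0],0],[0,[0,0.01,0],0]]'>/dev/null;python3 -c "from h import *;sx()"
python3 -m inch '[[0,[0,0.01,0],0],[0,[0,0.01,0],0]]'>/dev/null;python3 -c "from h import *;sx()"
```

```text
t 7.78 standx -117.2 y 0.8 z 27.8  Fx 0.3 Fy -1.1 Fz 5.5 w 23.2 yaw 81.94
t 7.95 standx -113.4 y 0.8 z 27.8  Fx -0.1 Fy -0.4 Fz 4.9 w 23.1 yaw 81.95
t 8.12 standx -109.4 y 0.7 z 27.8  Fx -0.8 Fy -0.5 Fz 5.1 w 23.4 yaw 81.94
```

```bash
python3 -m inch '[[0,[0,0.01,0],0],[0,[0,0.01,0],0]]'>/dev/null;python3 -c "from h import *;sx()"
python3 -m inch '[[0,[0,0.01,0],0],[0,[0,0.01,0],0]]'>/dev/null;python3 -c "from h import *;sx()"
python3 -m inch '[[0,[0,0.01,0],0],[0,[0,0.02,0],0],[0,[0,0.02,0],0]]'>/dev/null;python3 -c "from h import *;sx()"
```

```text
t 8.28 standx -105.4 y 0.7 z 27.8  Fx 0.6 Fy -1.0 Fz 5.4 w 23.5 yaw 81.94
t 8.45 standx -101.4 y 0.8 z 27.8  Fx -0.2 Fy -0.5 Fz 4.5 w 23.4 yaw 81.94
t 8.70 standx -93.2 y 0.8 z 27.8  Fx 0.6 Fy -1.2 Fz 5.4 w 23.5 yaw 81.95
```

The middle shoe gave no measurable drag with the blade about 15 mm past the ramp, so it is slack. Withdrawing and moving to the right bay.

```bash
python3 -m inch '[[0,[0,-0.05,0],0],[0,[0,-0.1,0],0],[0,[0,-0.148,0],0],[0,[0,-0.148,-0.02],0],[0,[-0.08,-0.148,-0.02],0],[0,[-0.16,-0.148,-0.02],0],[0,[-0.2395,-0.148,-0.02],0],[0,[-0.2395,-0.148,-0.02],0]]'>/dev/null
python3 -m inch '[[0,[0,0,0.01],0],[0,[0,0,0.018],0],[0,[0,0,0.018],0]]'>/dev/null;python3 -c "from h import *;sx()"
python3 -m inch '[[0,[0,0,0.001],0],[0,[0,0,0.001],0]]'>/dev/null;python3 -c "from h import *;sx()"
```

```text
t 9.62 standx -152.4 y -94.6 z 27.5  Fx -0.6 Fy -0.3 Fz -1.6 w 23.2 yaw 81.97
t 9.78 standx -152.4 y -94.3 z 27.5  Fx -0.6 Fy 0.1 Fz -0.5 w 23.2 yaw 81.99
```

```bash
python3 -m inch '[[0,[0,0.03,0.001],0],[0,[0,0.06,0.001],0],[0,[0,0.07,0.001],0],[0,[0,0.07,0.001],0]]'>/dev/null;python3 -c "from h import *;sx()"
for i in 1 ; do python3 -m inch '[[0,[0,0.0075,0],0],[0,[0,0.0075,0],0]]'>/dev/null;python3 -c "from h import *;sx()"; done
python3 -m inch '[[0,[0,0.0075,0],0],[0,[0,0.0075,0],0]]'>/dev/null;python3 -c "from h import *;sx()"
python3 -m inch '[[0,[0,0.0075,0],0],[0,[0,0.0075,0],0]]'>/dev/null;python3 -c "from h import *;sx()"
```

```text
t 10.12 standx -122.9 y -94.1 z 27.6  Fx 0.8 Fy 0.8 Fz 3.4 w 23.2 yaw 81.96
t 10.28 standx -121.4 y -94.7 z 27.6  Fx 0.1 Fy 0.4 Fz 4.2 w 23.0 yaw 81.95
t 10.45 standx -118.7 y -95.0 z 27.6  Fx -0.4 Fy -1.0 Fz 5.4 w 23.4 yaw 81.95
t 10.62 standx -116.4 y -95.3 z 27.7  Fx -1.9 Fy -0.4 Fz 7.4 w 23.2 yaw 81.94
```

```bash
python3 -m inch '[[0,[0,0.005,0],0],[0,[0,0.005,0],0]]'>/dev/null;python3 -c "from h import *;sx()"
python3 -m inch '[[0,[0,0.005,0],0],[0,[0,0.005,0],0]]'>/dev/null;python3 -c "from h import *;sx()"
python3 -m inch '[[0,[0,0.005,0],0],[0,[0,0.005,0],0]]'>/dev/null;python3 -c "from h import *;sx()"
python3 -m inch '[[0,[0,0.005,0],0],[0,[0,0.005,0],0]]'>/dev/null;python3 -c "from h import *;sx()"
```

```text
t 10.78 standx -115.6 y -95.6 z 27.7  Fx -4.8 Fy -0.4 Fz 10.8 w 23.2 yaw 81.93
t 10.95 standx -115.1 y -95.9 z 27.7  Fx -9.8 Fy 1.4 Fz 13.1 w 23.3 yaw 81.92
t 11.12 standx -114.5 y -96.4 z 27.7  Fx -13.9 Fy 1.2 Fz 17.2 w 23.1 yaw 81.86
t 11.28 standx -114.2 y -96.8 z 27.7  Fx -17.8 Fy 2.4 Fz 21.0 w 23.2 yaw 81.87
```

```bash
python3 -m inch '[[0,[0,0.005,0],0],[0,[0,0.005,0],0]]'>/dev/null;python3 -c "from h import *;sx()"
python3 -m inch '[[0,[0,0.005,0],0],[0,[0,0.005,0],0]]'>/dev/null;python3 -c "from h import *;sx()"
```

```text
t 11.45 standx -113.8 y -97.2 z 27.7  Fx -22.5 Fy 3.7 Fz 25.4 w 23.3 yaw 81.85
t 11.62 standx -113.6 y -97.7 z 27.6  Fx -24.9 Fy 4.1 Fz 28.5 w 23.3 yaw 81.83
```

25 N with only about 2 mm of creep: it stops dead on the ramp, so the right shoe is seized. By elimination the left is good, which I'll confirm by feel. First, check where the wrench lies against the left approach.

```bash
python3 -m inch '[[0,[0,-0.04,0],0],[0,[0,-0.08,0],0],[0,[0,-0.115,0],0],[0,[0,-0.115,0],0],[0,[0,-0.115,-0.05],0],[0,[0,-0.115,-0.05],0]]'>/dev/null
python3 - <<'E'
from h import *
sx()
c=manip.camera("top");im=cv2.imread("pics/top0.png");h=cv2.cvtColor(im,cv2.COLOR_BGR2HSV)
m=((h[:,:,1]<60)&(h[:,:,2]>110)).astype(np.uint8);m[:198]=0;m[250:]=0;m[:,:240]=0;m[:,285:]=0
ys,xs=np.nonzero(m);P=np.array([onz(c,(x,y),6)[:2] for x,y in zip(xs,ys)])-[527.5,120]
a=P@[.99,-.141]-110;b=P@[.141,.99];print(len(a))
for lo in range(-330,-150,20):
    k=(a>=lo)&(a<lo+20)
    if k.any():print(lo,b[k].min().round(),b[k].max().round())
print(a.max())
E
```

```text
t 12.12 standx -148.5 y -94.4 z 48.9  Fx 1.4 Fy 0.6 Fz -1.4 w 23.2 yaw 81.99
245
-330 50.0 82.0
-310 45.0 84.0
-290 49.0 76.0
-270 42.0 61.0
-250 34.0 54.0
-230 29.0 46.0
-210 22.0 41.0
-190 10.0 37.0
-170 12.0 37.0
-158.76728980039053
```

```bash
python3 -m inch '[[0,[0.08,0,0],0],[0,[0.16,0,0],0],[0,[0.24,0,0],0],[0,[0.32,0,0],0],[0,[0.4,0,0],0],[0,[0.4735,0,0],0],[0,[0.4735,0,0],0],[0,[0.4735,0,0.03],0],[0,[0.4735,0,0.048],0],[0,[0.4735,0,0.048],0]]'>/dev/null;python3 -c "from h import *;sx()"
python3 -m inch '[[0,[0,0,0.0025],0],[0,[0,0,0.0025],0]]'>/dev/null;python3 -c "from h import *;sx()"
python3 -m inch '[[0,[0,0,0.0025],0],[0,[0,0,0.0025],0]]'>/dev/null;python3 -c "from h import *;sx()"
```

```text
t 13.00 standx -150.1 y 93.6 z 26.2  Fx 0.7 Fy 0.1 Fz -0.6 w 23.2 yaw 81.92
t 13.17 standx -150.0 y 93.3 z 26.1  Fx -0.7 Fy 0.2 Fz -2.8 w 23.2 yaw 81.86
t 13.33 standx -149.6 y 93.8 z 25.9  Fx 0.5 Fy -0.2 Fz -0.9 w 23.3 yaw 81.89
```

```bash
python3 -m inch '[[0,[0,0,0.0025],0],[0,[0,0,0.0025],0]]'>/dev/null;python3 - <<'E'
from h import *
sx()
c=manip.camera("scene");s,_=st();u=proj(c,s["eef_pos"]).astype(int)
cv2.imwrite("pics/e.png",cv2.resize(c["color"][u[1]-50:u[1]+50,u[0]-50:u[0]+80,::-1],None,fx=6,fy=6,interpolation=cv2.INTER_CUBIC))
E
```

```text
t 13.50 standx -149.3 y 94.3 z 25.7  Fx -0.5 Fy -1.8 Fz 2.1 w 23.2 yaw 81.92
```

View pics/e.png

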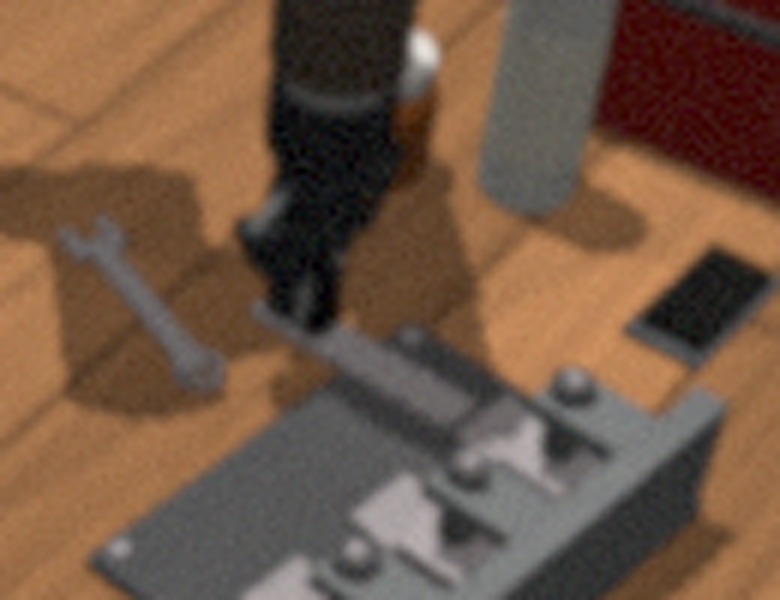

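The wrench is clear and the blade faces the left shoe. The grip height is about 2 mm lower than before, because the blade slid in the pads during the hard push. I'll advance in small steps.

```bash
python3 -m inch '[[0,[0,0.01,0],0],[0,[0,0.02,0],0],[0,[0,0.02,0],0]]'>/dev/null;python3 -c "from h import *;sx()"
python3 -m inch '[[0,[0,0.01,0],0],[0,[0,0.01,0],0]]'>/dev/null;python3 -c "from h import *;sx()"
python3 -m inch '[[0,[0,0.01,0],0],[0,[0,0.01,0],0]]'>/dev/null;python3 -c "from h import *;sx()"
```

```text
t 13.80 standx -140.3 y 95.0 z 26.0  Fx 0.6 Fy -0.2 Fz 5.2 w 23.3 yaw 81.94
t 13.97 standx -136.5 y 95.0 z 26.1  Fx -0.2 Fy -0.8 Fz 5.4 w 23.4 yaw 81.95
t 14.13 standx -132.8 y 94.8 z 26.3  Fx -1.9 Fy 0.0 Fz 8.0 w 23.3 yaw 81.95
```

```bash
python3 -m inch '[[0,[0,0.01,0],0],[0,[0,0.01,0],0]]'>/dev/null;python3 -c "from h import *;sx()"
python3 -m inch '[[0,[0,0.01,0],0],[0,[0,0.01,0],0]]'>/dev/null;python3 -c "from h import *;sx()"
```

```text
t 14.30 standx -129.8 y 94.4 z 26.6  Fx -3.9 Fy -1.2 Fz 11.6 w 23.1 yaw 81.94
t 14.47 standx -126.5 y 94.0 z 26.8  Fx -6.7 Fy -1.3 Fz 16.0 w 23.2 yaw 81.93
```

Height and vertical force rise as it advances, so the blade is pitched slightly nose-up in the pads. I'll back out, set it flat on the plate in the clear lane between the bays, and regrip.

```bash
python3 -m inch '[[0,[0,-0.04,0],0],[0,[0,-0.08,0],0],[0,[0,-0.08,-0.02],0],[0,[-0.06,-0.08,-0.02],0],[0,[-0.1185,-0.08,-0.02],0],[0,[-0.1185,-0.08,-0.02],0]]'>/dev/null;python3 -c "from h import *;sx()"
```

```text
t 14.97 standx -159.3 y 43.1 z 32.4  Fx -0.2 Fy -1.3 Fz -2.6 w 23.6 yaw 81.73
```

```bash
python3 -m inch '[[0,[0.005,0.05,0],0],[0,[0.005,0.1,0],0],[0,[0.005,0.16,0],0],[0,[0.005,0.16,0],0],[0,[0.005,0.16,0.007],0],[0,[0.005,0.16,0.01],0],[0,[0.005,0.16,0.01],0]]'>/dev/null;python3 -c "from h import *;sx()"
python3 -m inch '[[0,[0,0,0.0025],0],[0,[0,0,0.0025],0]]'>/dev/null;python3 -c "from h import *;sx()"
python3 -m inch '[[0,[0,0,0.0025],0],[0,[0,0,0.0025],0]]'>/dev/null;python3 -c "from h import *;sx()"
```

```text
t 15.55 standx -94.8 y 48.4 z 28.1  Fx -0.0 Fy 0.2 Fz -1.3 w 23.0 yaw 81.92
t 15.72 standx -94.3 y 48.9 z 28.0  Fx 0.4 Fy 0.0 Fz -2.3 w 23.6 yaw 81.96
t 15.88 standx -93.7 y 49.2 z 27.8  Fx -1.5 Fy -1.3 Fz 2.6 w 23.1 yaw 81.97
```

```bash
python3 -m inch '[[0.6,[0,0,0],0],[0.6,[0,0,0],0],[0.6,[0,0,0],0],[0.6,[0,0,0],0],[0.6,[0,0,0],0]]'>/dev/null;python3 - <<'E'
from h import *
sx()
c=manip.camera("scene");s,_=st();u=proj(c,s["eef_pos"]).astype(int)
cv2.imwrite("pics/f.png",cv2.resize(c["color"][u[1]-50:u[1]+50,u[0]-50:u[0]+80,::-1],None,fx=6,fy=6,interpolation=cv2.INTER_CUBIC))
E
```

```text
t 16.30 standx -93.6 y 48.9 z 26.8  Fx 0.7 Fy -0.2 Fz 0.4 w 51.3 yaw 81.92
```

View pics/f.png

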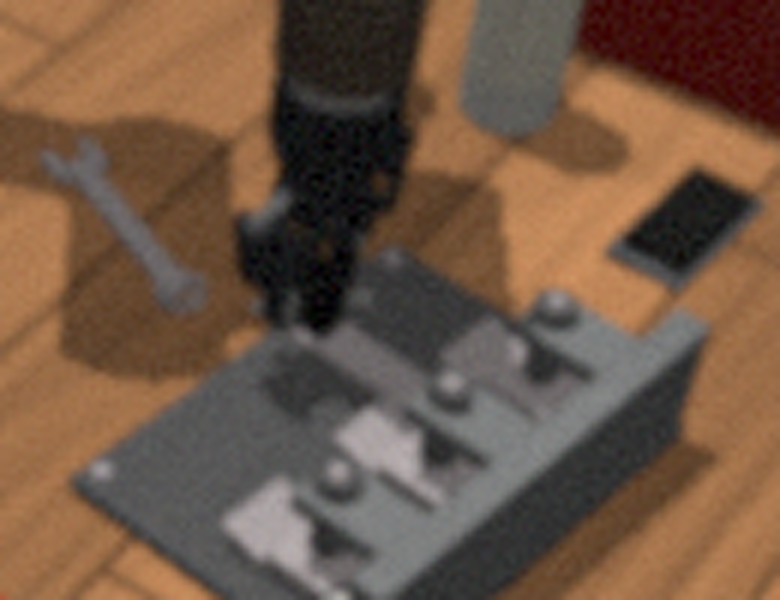

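The blade lies flat in the lane between the left and middle shoes. Regripping with the hand 1.5 mm higher.

```bash
python3 -m inch '[[0.6,[0,0,-0.004],0],[0.6,[0,0,-0.004],0],[0,[0,0,-0.004],0],[0,[0,0,-0.004],0],[0,[0,0,-0.004],0],[0,[0,0,-0.004],0],[0,[0,0,-0.004],0],[0,[0,0,-0.004],0]]'>/dev/null;python3 -c "from h import *;sx()"
python3 -m inch '[[0,[0,0,-0.01],0],[0,[0,-0.05,-0.01],0],[0,[0,-0.1,-0.01],0],[0,[0,-0.14,-0.01],0],[0,[0,-0.14,-0.01],0]]'>/dev/null;python3 -c "from h import *;sx()"
```

```text
t 17.02 standx -93.5 y 49.0 z 28.7  Fx 0.3 Fy 0.5 Fz 1.1 w 23.0 yaw 81.92
t 17.43 standx -153.2 y 47.3 z 32.0  Fx -0.9 Fy -0.7 Fz -2.4 w 23.2 yaw 81.94
```

```bash
python3 -m inch '[[0,[0.06,0,0],0],[0,[0.119,0,0],0],[0,[0.119,0,0],0],[0,[0.119,0,0.008],0],[0,[0.119,0,0.008],0]]'>/dev/null;python3 -c "from h import *;sx()"
python3 -m inch '[[0,[0,0.03,0],0],[0,[0,0.06,0],0],[0,[0,0.06,0],0]]'>/dev/null;python3 -c "from h import *;sx()"
python3 -m inch '[[0,[0,0.01,0],0],[0,[0,0.01,0],0]]'>/dev/null;python3 -c "from h import *;sx()"
python3 -m inch '[[0,[0,0.01,0],0],[0,[0,0.01,0],0]]'>/dev/null;python3 -c "from h import *;sx()"
```

```text
t 17.85 standx -149.7 y 96.2 z 28.8  Fx -0.1 Fy -0.3 Fz -0.8 w 23.2 yaw 81.92
t 18.10 standx -124.0 y 95.9 z 29.1  Fx 0.8 Fy 0.8 Fz -1.7 w 23.2 yaw 81.83
t 18.27 standx -121.6 y 95.6 z 29.0  Fx 0.3 Fy -0.3 Fz -1.4 w 23.3 yaw 81.85
t 18.43 standx -117.7 y 96.1 z 29.1  Fx 0.3 Fy -0.1 Fz -2.1 w 23.4 yaw 81.90
```

```bash
python3 -m inch '[[0,[0,0.01,0.001],0],[0,[0,0.01,0.001],0]]'>/dev/null;python3 -c "from h import *;sx()"
python3 -m inch '[[0,[0,0.01,0],0],[0,[0,0.01,0],0]]'>/dev/null;python3 -c "from h import *;sx()"
python3 -m inch '[[0,[0,0.01,0],0],[0,[0,0.01,0],0]]'>/dev/null;python3 -c "from h import *;sx()"
python3 -m inch '[[0,[0,0.01,0],0],[0,[0,0.01,0],0]]'>/dev/null;python3 -c "from h import *;sx()"
```

```text
t 18.60 standx -114.5 y 95.9 z 28.8  Fx -3.1 Fy -0.2 Fz 0.7 w 23.5 yaw 81.89
t 18.77 standx -110.9 y 95.8 z 28.8  Fx -4.5 Fy -1.2 Fz 1.2 w 23.5 yaw 81.88
t 18.93 standx -107.1 y 95.7 z 28.9  Fx -5.0 Fy -1.0 Fz 1.8 w 23.1 yaw 81.88
t 19.10 standx -102.7 y 95.9 z 28.9  Fx -4.7 Fy -1.2 Fz 1.9 w 23.5 yaw 81.88
```

It enters with a steady drag of about 4.7 N. Continuing to the stop.

```bash
python3 -m inch '[[0,[0,0.01,0],0],[0,[0,0.02,0],0],[0,[0,0.03,0],0],[0,[0,0.04,0],0],[0,[0,0.05,0],0],[0,[0,0.05,0],0]]'>/dev/null;python3 -c "from h import *;sx()"
python3 -m inch '[[0,[0,0.01,0],0],[0,[0,0.02,0],0],[0,[0,0.02,0],0]]'>/dev/null;python3 -c "from h import *;sx()"
python3 -m inch '[[0,[0,0.01,0],0],[0,[0,0.01,0],0]]'>/dev/null;python3 -c "from h import *;sx()"
python3 -m inch '[[0,[0,0.0075,0],0],[0,[0,0.0075,0],0]]'>/dev/null;python3 -c "from h import *;sx()"
```

```text
t 19.60 standx -82.2 y 96.2 z 28.7  Fx -4.7 Fy -0.3 Fz 1.2 w 23.0 yaw 81.90
t 19.85 standx -74.1 y 96.2 z 28.8  Fx -4.2 Fy -1.4 Fz 1.7 w 23.7 yaw 81.91
t 20.02 standx -70.2 y 96.2 z 28.7  Fx -4.4 Fy -0.9 Fz 2.4 w 23.1 yaw 81.91
t 20.18 standx -67.3 y 96.2 z 28.7  Fx -6.2 Fy -1.0 Fz 1.5 w 23.0 yaw 81.91
```

```bash
python3 -m inch '[[0,[0,0.004,0],0],[0,[0,0.004,0],0]]'>/dev/null;python3 -c "from h import *;sx()"
python3 -m inch '[[0,[0,0.004,0],0],[0,[0,0.004,0],0]]'>/dev/null;python3 -c "from h import *;sx()"
python3 -m inch '[[0,[0,0.004,0],0],[0,[0,0.004,0],0]]'>/dev/null;python3 -c "from h import *;sx()"
```

```text
t 20.35 standx -65.9 y 96.2 z 28.7  Fx -6.0 Fy -1.2 Fz 1.8 w 22.7 yaw 81.91
t 20.52 standx -64.4 y 96.2 z 28.7  Fx -6.0 Fy -0.7 Fz 2.1 w 23.3 yaw 81.92
t 20.68 standx -62.8 y 96.2 z 28.7  Fx -5.2 Fy 0.1 Fz 2.2 w 23.2 yaw 81.92
```

```bash
python3 -m inch '[[0,[0,0.004,0],0],[0,[0,0.004,0],0]]'>/dev/null;python3 -c "from h import *;sx()"
python3 -m inch '[[0,[0,0.004,0],0],[0,[0,0.004,0],0]]'>/dev/null;python3 -c "from h import *;sx()"
python3 -m inch '[[0,[0,0.004,0],0],[0,[0,0.004,0],0]]'>/dev/null;python3 -c "from h import *;sx()"
```

```text
t 20.85 standx -61.2 y 96.2 z 28.7  Fx -6.0 Fy -0.3 Fz 2.4 w 23.1 yaw 81.92
t 21.02 standx -59.6 y 96.2 z 28.7  Fx -6.1 Fy -0.0 Fz 1.3 w 23.3 yaw 81.92
t 21.18 standx -58.0 y 96.2 z 28.7  Fx -5.6 Fy -0.7 Fz 1.4 w 23.1 yaw 81.92
```

```bash
python3 -m inch '[[0,[0,0.005,0],0],[0,[0,0.005,0],0]]'>/dev/null;python3 -c "from h import *;sx()"
python3 -m inch '[[0,[0,0.005,0],0],[0,[0,0.005,0],0]]'>/dev/null;python3 -c "from h import *;sx()"
python3 -m inch '[[0,[0,0.005,0],0],[0,[0,0.005,0],0]]'>/dev/null;python3 -c "from h import *;sx()"
```

```text
t 21.35 standx -57.2 y 96.2 z 28.8  Fx -10.1 Fy -0.2 Fz 3.8 w 23.5 yaw 81.91
t 21.52 standx -57.2 y 96.0 z 28.7  Fx -16.2 Fy 1.8 Fz 8.4 w 23.4 yaw 81.91
t 21.68 standx -57.2 y 95.8 z 28.7  Fx -22.2 Fy 2.2 Fz 12.3 w 23.5 yaw 81.90
```

A hard stop at -57.2. Ramp contact was at about -116, and that 59 mm of travel matches the expected 60 mm to the stop bar. Easing the push, releasing and lifting off.

```bash
python3 -m inch '[[0,[0,-0.008,-0.002],0],[0,[0,-0.008,-0.003],0]]'>/dev/null;python3 -c "from h import *;sx()"
python3 -m inch '[[0.8,[0,0,0],0],[0.8,[0,0,0],0],[0.8,[0,0,0],0],[0.8,[0,0,0],0],[0.8,[0,0,0],0],[0.8,[0,0,0],0],[0.8,[0,0,-0.03],0],[0.8,[0,0,-0.08],0],[0.8,[0,0,-0.16],0],[0.8,[0,0,-0.24],0]]'>/dev/null;python3 -c "from h import *;sx()"
python3 -m inch '[[0.8,[0,-0.05,-0.1],0],[0.8,[0,-0.1,-0.2],0],[0.8,[0,-0.2,-0.22],0],[0.8,[0,-0.3,-0.22],0],[0.8,[-0.1,-0.36,-0.22],0],[0.8,[-0.2,-0.36,-0.22],0],[0.8,[-0.3,-0.36,-0.22],0],[0.8,[-0.4,-0.36,-0.22],0],[0.8,[-0.5,-0.36,-0.22],0],[0.8,[-0.6,-0.36,-0.22],0]]'>/dev/null
python3 - <<'E'
from h import *
sx()
c=manip.camera("scene");t=manip.camera("top")
u=proj(c,(600,190,20)).astype(int);v=proj(t,(600,150,10)).astype(int)
a=cv2.resize(c["color"][u[1]-50:u[1]+50,u[0]-40:u[0]+60,::-1],(400,400),interpolation=cv2.INTER_CUBIC)
b=cv2.resize(t["color"][v[1]-40:v[1]+60,v[0]-50:v[0]+50,::-1],(400,400),interpolation=cv2.INTER_CUBIC)
cv2.imwrite("pics/g.png",np.hstack([a,b]));cv2.imwrite("pics/top1.png",t["color"][:,:,::-1]);print(v)
E
```

```text
t 21.85 standx -57.2 y 96.0 z 28.8  Fx -8.6 Fy 1.8 Fz -2.0 w 23.2 yaw 81.90
t 22.68 standx -54.6 y 96.0 z 127.3  Fx 0.9 Fy 0.7 Fz 0.3 w 68.5 yaw 81.92
t 23.52 standx -198.6 y -145.3 z 215.5  Fx 0.7 Fy -0.3 Fz 0.1 w 68.3 yaw 81.99
[271 166]
```

View pics/g.png

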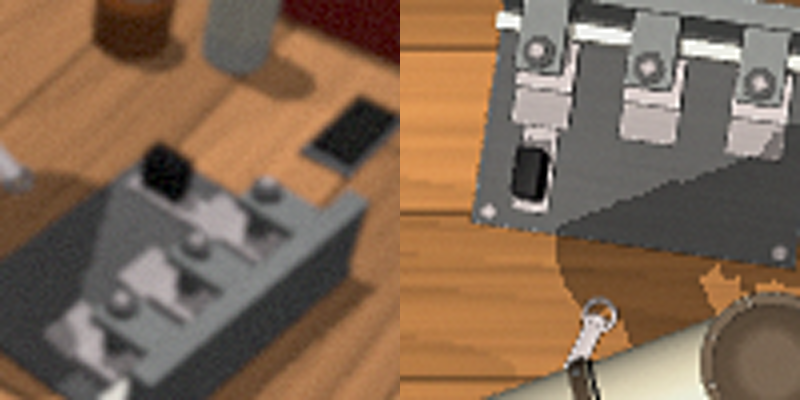

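Blade is under the left shoe and stands free, with its rear end at crop (530,207). Now a numeric check of tip position and bystanders.

```bash
python3 - <<'E'
from h import *
sx();c=manip.camera("top")
for q in((518,204),(545,210)):
    X=onz(c,(221+(q[0]-400)/4,126+q[1]/4),16)[:2]-[527.5,120];x=X@[.99,-.141]-110;print("rear corner standx",x,"tip",x+155,"y",X@[.141,.99])
a=cv2.imread("pics/top0.png");b=cv2.imread("pics/top1.png")
d=(cv2.absdiff(a,b).max(2)>50).astype(np.uint8);n,l,s,_=cv2.connectedComponentsWithStats(d)
print([r.tolist() for r in s[1:] if r[4]>6])
E
```

```text
t 23.62 standx -199.2 y -147.8 z 215.1  Fx 0.4 Fy -1.3 Fz 0.2 w 68.3 yaw 81.55
rear corner standx -89.08388660501949 tip 65.91611339498051 y 106.21661221226202
rear corner standx -90.9350716580689 tip 64.0649283419311 y 81.851123308744
[[252, 157, 9, 9, 30], [321, 157, 13, 22, 195], [311, 159, 6, 7, 29], [249, 162, 11, 17, 133], [392, 172, 22, 44, 410], [178, 180, 163, 220, 13871], [314, 188, 4, 3, 11], [141, 214, 21, 6, 98], [138, 221, 25, 18, 358], [154, 243, 4, 2, 8], [122, 249, 19, 6, 109], [163, 249, 7, 13, 63], [117, 251, 4, 4, 10], [154, 257, 6, 5, 23], [163, 263, 63, 23, 1413], [119, 271, 22, 2, 42], [147, 275, 12, 21, 195], [30, 279, 104, 39, 1561], [299, 295, 43, 68, 576], [299, 305, 3, 5, 7], [32, 319, 43, 39, 904], [324, 337, 9, 17, 55], [28, 358, 198, 42, 5059]]
```

```bash
python3 -m inch '[[0.8,[0,0,0],0],[0.8,[0,0,0],0],[0.8,[0,0,0],0]]'; python3 -c "
from station import manip
print(manip.close_job())"
```

```text
time_s: 23.92
eef_pos: [420.4, -8.7, 214.4]
ee_rot: [0.755, 0.656, 0.0, 0.0]
force: [0.3, -0.3, 0.5]
width: 68.6
the job is handed in; nothing more can be done
None
```

The good shoe is the left one. The blade is under it, pushed to the stop and released, and the job was handed in at about 24 s with the gripper clear.

- **Middle:** the blade went about 15 mm past the point where a 6 mm blade meets the ramp, with no measurable drag, so this shoe is slack.
- **Right:** the blade stopped dead on the ramp and stayed there at 25 N, so this shoe is seized.
- **Left:** the blade went in with a steady drag of about 4–6 N, then hit a hard stop 59 mm after ramp contact, where 60 mm was expected. The ramp push I read was only 3–5 N, below the stated 8–17 N, probably because I read the force only at the end of each short pause.

- **Regrip:** the hard push on the seized shoe tilted the blade slightly in the fingers. I set it flat on the plate between two bays and gripped it again before the left test.
- **Tip position:** the last picture shows the blade standing free in the left bay. Measured from its rear end, the tip comes out at 64–66 mm against the stop face at 62 mm. That is 2–4 mm past a face it cannot pass, so I take it as measurement error.
- **Other things on the bench:** the picture comparison showed no change in the ones in view, and the wrench end was where it started. The arm hid the bearing and part of the wrench in that last top view, so I did not confirm those.

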